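Put the bath-salts jar back in its tray, label to the front

ROBOT

A 6-joint arm with a two-finger parallel gripper is mounted at the origin on the work surface. World frame = base frame: x ahead of the robot, y to its left, z up, the work surface at z = 0. Lengths are in mm, angles in rad, forces in N, time in s.
With the tool pointing down it reaches from about 275 to 825 mm from the base axis. Payload 4.9 kg.
Tool frame: the origin (TCP) lies on the centre line of the jaws, within the pads' length; the fingertips stand 11 mm ahead of it and the grasp point (between the pads) lies 8 mm behind it (bot.nose_length is the distance from the TCP to the fingertips, in mm); z points along the fingers, y is the line along which they close (so a half turn about z gives the same grasp; the last joint's range is limited). The gripper opens to 85 mm and grips with 20 to 120 N. Pads are 22 mm wide; open, the fingers measure 114 mm over their backs; the gripper's body (76 mm by 85 mm) begins 54 mm behind the grasp point. The pads swing forward as they close: fully open they stand 13 mm farther back than shut.
Start: joints at [1.076, 0.326, -0.193, 1.052, 0, 1.437], TCP at [194.158, 514.608, 242.281] pointing down, gripper open.
Joint ranges: [-2.65, 2.65], [-0.97, 1.79], [-1.3, 1.35], [-1.93, 2.1], [-1.47, 1.37], [-3.14, 3.14]. Speed limits (rad/s): [2.57, 2.57, 3.14, 3.14, 3.14, 3.14].

INTERFACE

Orientations are given as a rotation vector (axis times angle).
In Python, from bench import read_state, get_image, job_done, bot gives the robot as it stands. The module is installed in compiled form; this text tells all that it offers.
- The arm moves only by the shell command python3 -m inch 'ROWS' [FORCE]. ROWS is JSON, a list of rows, each a list of 7 numbers: the closure, from 0 (fully open) to 1 (shut), then the shift along the tool's x, y, z in m, then the turn, a rotation vector about the tool's x, y, z in degrees. In form: [[gripper, dx, dy, dz, rx, ry, rz], ...]. A call has 1 to 5 rows; each row is the pose to reach, as a shift and turn from the pose commanded when the call began, along the tool's axes at that moment; what a row does not reach only later rows make up. A row lasts 1/8 s, in which the tool goes at most 62.5 mm and 10.7 degrees, less where a joint would pass 70% of its speed; a pose out of reach is approached as far as the arm can. A call with a gripper value outside its range is refused whole. The fingers move at their own pace and stop on an object; FORCE is the grip in N (left out, the last holds). Time passes only in rows, so rows that repeat a pose let the fingers close. It gives the time, the measured TCP pose, the force, the opening and the grip force at its end, in the units of the state.
- read_state(): the state, without advancing time (a new reading comes with each control period).
- get_image(name): name is "scene" or "top" or "wrist"; returns a dict with "image" (384x512x3 uint8, red, green, blue), "fx", "fy", "cx", "cy" (pixels), "position" and "rotation" of the camera in the world. Camera axes: x right, y down, z forward; pixel columns grow to the right and rows downward; lengths in mm; the calibration is good to about 2 mm. A picture is of the moment at which its call begins. There is no depth.
- job_done(): hands the job in; it is judged then, once.
The state is a dict: "clock": time; "q": joint angles; "joint_velocities": joint speeds; "joint_torque": joint torques, N m; "eef_pos": TCP position; "ee_rot": TCP orientation; "ft_force": force on the tool from outside, world axes, zero at the start; "moment": the same for the moment, N m; "width": finger opening in mm; "grasp_force": force on a finger pad.
Only numpy, scipy, OpenCV 4.12 (cv2) and the standard library are available. Lean on these libraries where they do the work, as an engineer would, in place of code of your own. Each camera call takes 0.05 s, during which the arm holds its last target. There are 200 camera calls.

TASK

Somebody has left the wide stoneware jar of bath salts standing on the wooden tray beside its place. It is too wide to be gripped, so slide it along the tray until it drops fully into its round recess, and then roll it round by its edge with a fingertip until its label looks squarely to the front, towards the bath. It chips easily: push and press gently, never harder than 15 N, keep it upright, leave everything else where it stands, and let go of it at the end.

Things in the scene. Friction and masses are not known exactly. Their poses are not given: they have to be found in the camera images.
- jar: Low, wide, hand-thrown brown stoneware jar, loose, about 0.65 kg (varies). Foot: 104 mm across, true, 10 mm high. Above it the upright side, up to 46 mm, is out of round: 48.5 to 55.5 mm from the axis. Dark wooden lid 94 mm across, top 66 mm above the foot. Origin: centre of the underside; z up, x towards its label. Foot on tray: friction about 0.2; a fingertip on the side at 5 N drags it round.
- jar_label (a point): Middle of the jar's white paper label, on its side, about 52 mm from the axis, 28 mm above the foot, along the jar's x axis. The label covers about 80 degrees of the side; a white seal strip 16 mm wide runs from its middle up and over the dark lid to the lid's centre: seen from above it points from the centre to the label.
- tray: Fixed wooden tray, 180 mm (x) by 480 mm (y) by 22 mm high, flat on top but for three round recesses. Origin: centre of its underside; x points to its front, the bath side; z up. In its frame the jar's recess is at x 0, y 0, the bottles' at y -115 and -190 mm; the end at positive y is plain, and there the jar stands at the start, 110 to 150 mm from its recess.
- tray_recess (a point): Centre of the floor of the jar's recess, 16 mm above the work surface. The recess is 108 mm across, 6 mm deep: the jar has about 2 mm of play all round. Axes as the tray's.
- bottle_a: White bottle, 58 mm across, 162 mm high, teal label, in the recess nearest to the jar's; origin at its foot. Leave it alone.
- bottle_b: White bottle like the first, reddish label, in the outer recess; origin at its foot. Leave it alone.
- vase: White vase with green leaves, 96 mm across, about 200 mm high; origin at its foot. Leave it alone.
- candle: Cream candle, 72 mm across, 75 mm high; origin at its foot. Leave it alone.
- dispenser: Blue pump dispenser, 68 mm across, 160 mm high; origin at its foot. Leave it alone.
- soap_dish: White soap dish, 90 by 130 mm, with a bar of soap, 40 mm high; origin at its foot. Leave it alone.
- soap_carton: Small soap carton, 45 by 90 mm, 60 mm high; origin at its foot. Leave it alone.
- nail_brush: Wooden nail brush, 100 by 42 mm, 33 mm high; origin at its foot. Leave it alone.

How it is judged (in metres and radians):
On the way, in this order (a step that is already met when the one before it is completed fails the run):
1. the jar has dropped into its recess, upright (z of jar in the frame of tray_recess below 0.0025 m and horizontal distance between jar and tray_recess below 0.005 m and angle between jar's own z axis and vertical below 0.04 rad), for 0.2 s.
2. seated in its recess, the jar's label faces the front (all of step 1 and angle between the x axis of jar and the x axis of tray, either way round below 0.2 rad and x of jar_label in the frame of tray_recess above 0.02 m), for 0.2 s.
At the end, for the whole second after the job is handed in: The jar stands in its recess (foot within 2.5 mm of the recess's floor, within 5 mm of its centre, upright), at rest, its label within 0.2 rad (11 degrees) of the tray's front direction (all of step 2 and linear speed of jar below 0.01 m/s and angular speed of jar below 0.05 rad/s); the robot touches nothing.
It fails at once if the jar is pressed harder than 15 N (contact force between any of the fingers, the arm and jar above 15 N).
It fails at once if the jar is tipped by more than 0.2 rad (angle between jar's own z axis and vertical above 0.2 rad).
It fails at once if another thing is moved by more than 2 cm (distance of any of bottle_a, bottle_b, vase, candle, dispenser, soap_dish, soap_carton, nail_brush from where it was at the start of the episode above 0.02 m).
It fails at once if a bottle beside the jar is tipped (angle between any of bottle_a, bottle_b's own z axis and vertical above 0.2 rad).
It also fails if it takes over 70 s, if anything falls off the work surface, if the arm or the gripper's body presses on something with over 40 N, if the wrist force passes 120 N, or if a joint passes its speed limit or range.

## Working session

There is one attempt and no reset: what is moved stays moved. The work goes in short steps, Python scripts to look and compute and a shell command to move; the robot and the scene stay as the last step left them, time stands still between calls to the robot, and variables do not carry over. Pictures are saved under pics/ and viewed, at most 10 in all, crops included, and the job is handed in when it is done.

```bash
mkdir -p pics
python3 - <<'E'
from bench import *
import cv2,numpy as np
s=read_state();print({k:np.round(v,3).tolist() for k,v in s.items()}, bot.nose_length)
ims=[]
for n in("top","scene"):
    g=get_image(n);print(n,g["fx"],g["fy"],g["cx"],g["cy"],g["position"],np.round(g["rotation"],4).tolist())
    cv2.imwrite(f"pics/{n}0.png",g["image"][:,:,::-1])
E
```

```text
{'clock': 0.0, 'q': [1.076, 0.327, -0.194, 1.052, 0.0, 1.437], 'joint_velocities': [0.001, -0.003, -0.0, -0.001, 0.0, -0.0], 'joint_torque': [-0.002, -44.34, 26.244, 0.015, -0.0, -0.0], 'eef_pos': [193.883, 514.076, 241.502], 'ee_rot': [-0.564, -3.09, 0.003], 'ft_force': [1.077, 0.128, 0.354], 'moment': [-0.002, 0.013, 0.01], 'grasp_force': 0.0, 'width': 85.397} 11.0
top 363.8557243723389 363.8557243723389 258.4005425121371 196.40347122430455 [ 342.88278758   37.82802766 1127.61478845] [-2.1209, 2.1423, -0.2179]
scene 384.4383112890935 384.4383112890935 253.80525126748054 190.0974525141555 [1379.14885733 -514.29087873 1036.84040144] [-2.1305, -1.1387, 0.4879]
```

View pics/top0.png

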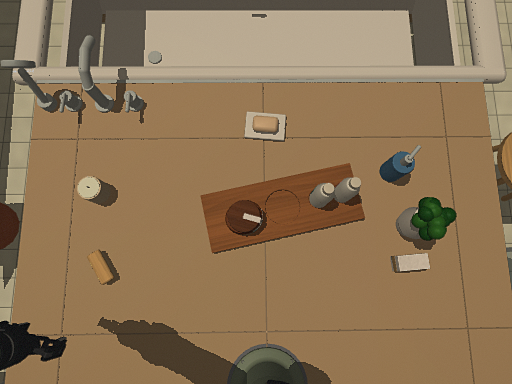

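View pics/scene0.png

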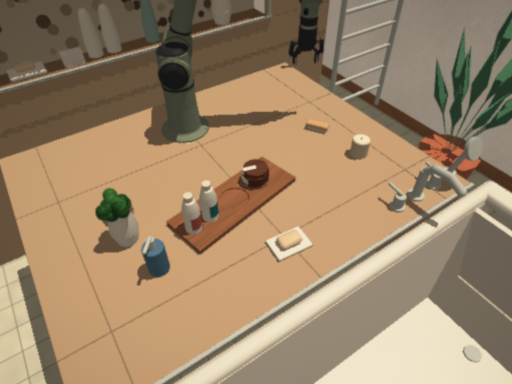

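The top view shows the jar with its lid near (244,217). The white strip points right, towards (261,220), and the recess ring is at about (282,206). The tray corners are near (201,196), (350,164), (364,219) and (213,252). The bath is up, which should be +x. Next I'll measure these.

```bash
cat > h.py <<'E'
import cv2,numpy as np
from bench import *
from scipy.spatial.transform import Rotation as R
def ray(g,uv,z):
    uv=np.atleast_2d(uv).astype(float)
    d=np.c_[(uv[:,0]-g["cx"])/g["fx"],(uv[:,1]-g["cy"])/g["fy"],np.ones(len(uv))]
    r=np.array(g["rotation"]); M=r if r.shape==(3,3) else R.from_rotvec(r).as_matrix()
    d=d@M.T; p=np.array(g["position"])
    return p+d*((z-p[2])/d[:,2])[:,None]
def proj(g,P):
    M=R.from_rotvec(g["rotation"]).as_matrix(); c=(np.atleast_2d(P)-g["position"])@M
    return np.c_[g["fx"]*c[:,0]/c[:,2]+g["cx"],g["fy"]*c[:,1]/c[:,2]+g["cy"]]
def big(m): return max(cv2.findContours(m.astype(np.uint8),0,1)[0],key=cv2.contourArea)
E
python3 - <<'E'
from h import *
g=get_image("top");im=g["image"].astype(int);r,gg,b=im[...,0],im[...,1],im[...,2]
for uv in((228,235),(300,220),(180,220),(244,205),(232,217),(255,218),(270,240)):print(uv,im[uv[1],uv[0]])
hsv=cv2.cvtColor(g["image"],cv2.COLOR_RGB2HSV)
big4=cv2.resize(g["image"][155:260,190:375],None,fx=4,fy=4,interpolation=cv2.INTER_CUBIC)
cv2.imwrite("pics/t1.png",big4[:,:,::-1])
c=ray(g,[(201,196),(350,164),(364,219),(213,252)],22);print(c.round(0)[:,:2].tolist(),c.mean(0))
print(ray(g,[(282,206)],22),ray(g,[(244,217),(260,220)],88))
E
```

```text
(228, 235) [121  74  38]
(300, 220) [124  74  36]
(180, 220) [152 118  83]
(244, 205) [83 49 29]
(232, 217) [78 49 31]
(255, 218) [190 171 148]
(270, 240) [76 64 47]
[[554.0, 194.0], [653.0, -274.0], [478.0, -306.0], [383.0, 155.0]] [516.8355834 -57.6301497  22.       ]
[[520.50042753 -55.25971931  22.        ]] [[478.84947604  60.44741006  88.        ]
 [469.73858604  14.54125897  88.        ]]
```

View pics/t1.png

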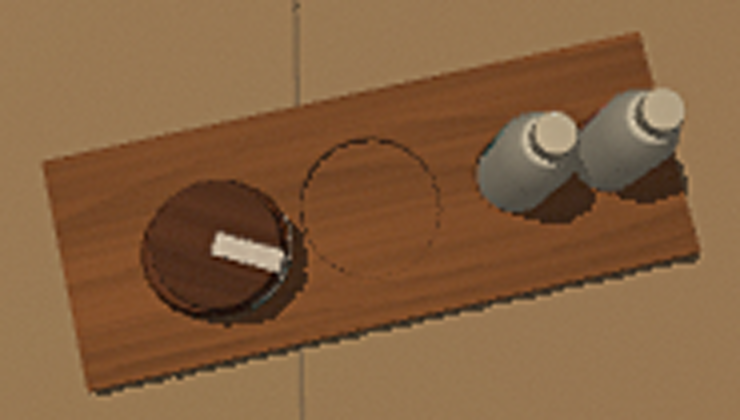

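The crop (4x, offset (190,155)) shows the tray corners at (44,161), (640,33), (699,257) and (92,393). The recess ring is centred at (370,207), and the strip runs from (214,244) to (284,262).

Run:
```python
from h import *
g=get_image("top")
f=lambda l:(np.array(l,float)-1.5)/4+[190,155]
c=ray(g,f([(44,161),(640,33),(699,257),(92,393)]),22)[:,:2]
print(c.round(1).tolist(),c.mean(0))
y=(c[0]-c[1]+c[3]-c[2]);x=(c[0]-c[3]+c[1]-c[2]);print("ylen",np.linalg.norm(y)/2,"xlen",np.linalg.norm(x)/2)
a=np.degrees(np.arctan2(-y[0],y[1]));print("tray yaw deg",a,np.degrees(np.arctan2(x[1],x[0])))
ring=ray(g,f([(300,207),(441,207),(370,138),(370,277)]),22)[:,:2];print("ring",ring.round(1).tolist(),ring[:2].mean(0),ring[2:].mean(0))
s=ray(g,f([(214,244),(284,262)]),88)[:,:2];print("strip",s);d=s[1]-s[0]
psi=np.degrees(np.arctan2(d[1],d[0]));print("label yaw",psi,np.linalg.norm(d),"rel tray",psi-a)
t=np.radians(a);T=np.array([[np.cos(t),np.sin(t)],[-np.sin(t),np.cos(t)]])
for C in(c.mean(0),np.r_[ring[:2].mean(0)[1:],0][:0] if 0 else ring.mean(0)):print("jar in tray",T@(s[0]-C))
S=read_state();print(R.from_rotvec(S["ee_rot"]).as_matrix().round(3).tolist(),S["eef_pos"])
```

```text
[[557.5, 195.4], [656.6, -272.5], [478.2, -307.7], [380.1, 156.4]] [518.09157406 -57.10473789]
ylen 476.30355412326765 xlen 181.74787105740103
tray yaw deg 11.9498910695256 11.774234719803157
ring [[519.8, -1.7], [518.8, -110.4], [573.6, -56.9], [465.3, -54.3]] [519.32380023 -56.04724471] [519.42375807 -55.6198496 ]
strip [[482.85664515  62.94670655]
 [469.36042763  12.74983455]]
label yaw -105.04898355373768 51.979552193810676 rel tray -116.99887462326329
jar in tray [ -9.61396413 124.74542566]
jar in tray [-11.13159049 123.76727128]
[[-0.936, 0.353, -0.001], [0.353, 0.936, -0.001], [0.0, -0.001, -1.0]] [193.99908455 514.30789074 241.78660573]
```

Recess at about (519,-56), jar at about (483,63), or (-11,124) in the tray frame. The label is at -117° from the front. My plan is to use the half-open fingers as a two-point cradle to push the jar along (0.29,-0.96), then turn the tool and jar together about the recess axis.

```bash
cat > to.py <<'E'
# prints the tool-frame shift (mm) and turn (deg about tool z) to world target x y z yaw
import sys
from h import *
x,y,z,yaw=map(float,sys.argv[1:5]); s=read_state(); M=R.from_rotvec(s["ee_rot"]).as_matrix()
cy=np.degrees(np.arctan2(M[1,0],M[0,0]))
print("shift",(M.T@(np.array([x,y,z])-s["eef_pos"])).round(1),"turn",round(-((yaw-cy+180)%360-180),1),"pos",np.round(s["eef_pos"],1),"yaw",cy.round(1),"q",np.round(s["q"],2),"F",np.round(s["ft_force"],1),"w",round(s["width"],1),"t",s["clock"])
E
python3 -m inch '[[0.18,-0.03,-0.02,0.01,0,0,9],[0.18,-0.08,-0.055,0.03,0,0,19],[0.18,-0.13,-0.09,0.05,0,0,29],[0.18,-0.18,-0.12,0.07,0,0,39],[0.18,-0.22,-0.15,0.08,0,0,48]]' 20
python3 to.py 461 135 150 107
```

```text
clock: 0.82
eef_pos: [347.7, 294.8, 161.4]
ee_rot: [-1.779, -2.589, 0.001]
ft_force: [0.8, -0.1, -0.8]
width: 69.7
grasp_force: 0.0
shift [-189.7   48.5   11.4] turn 4.0 pos [347.7 294.8 161.4] yaw 111.0 q [ 0.54  0.23 -0.55  0.79 -0.    1.75] F [ 0.8 -0.1 -0.8] w 69.7 t 0.825
```

```bash
python3 -m inch '[[0.18,-0.05,0.012,0.005,0,0,2],[0.18,-0.1,0.025,0.011,0,0,4],[0.18,-0.15,0.038,0.011,0,0,4],[0.18,-0.19,0.048,0.011,0,0,4],[0.18,-0.19,0.048,0.011,0,0,4]]'
python3 to.py 461 135 46 107
python3 - <<'E'
from h import *
a=get_image("wrist");print(a["position"],a["fx"])
S=read_state()["eef_pos"]
im=a["image"].copy()
for P in((482.9,62.9,88),(469.4,12.8,88),(519.3,-56,22)):
    p=proj(a,[P])[0];print(p);cv2.circle(im,tuple(int(v) for v in p),4,(255,0,0),1)
cv2.imwrite("pics/w1.png",im[:,:,::-1])
E
```

```text
clock: 1.45
eef_pos: [462.6, 135.0, 151.3]
ee_rot: [1.867, 2.526, 0.001]
ft_force: [-0.6, -0.3, 0.6]
width: 70.0
grasp_force: 0.0
shift [  0.5  -1.7 105.3] turn 0.1 pos [462.6 135.  151.3] yaw 107.1 q [ 0.13  0.29 -0.5   0.78 -0.    1.4 ] F [-0.6 -0.3  0.6] w 70.0 t 1.45
[436.87294319 216.03389235 282.91312554] 333.96352284225856
[250.13325897 313.97917477]
[213.47925498 362.13572311]
[250.43925599 370.80329862]
```

View pics/w1.png

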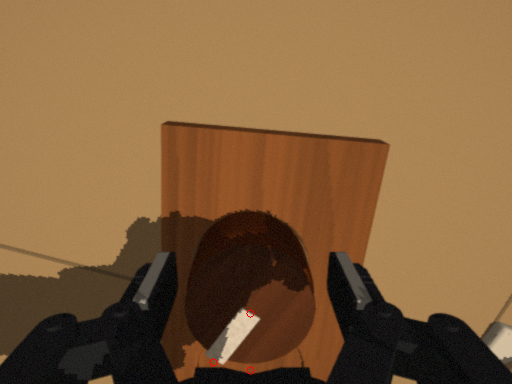

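The wrist view shows the strip's inner end at (250,313), exactly where the measured point projects, and the fingers straddle the jar line. Next I'll go down and approach.

```bash
python3 -m inch '[[0.18,0,-0.002,0.04,0,0,0],[0.18,0,-0.002,0.08,0,0,0],[0.18,0,-0.002,0.105,0,0,0],[0.18,0,-0.002,0.105,0,0,0]]'
python3 -m inch '[[0.18,-0.006,0,0,0,0,0],[0.18,-0.012,0,0,0,0,0],[0.18,-0.015,0,0,0,0,0],[0.18,-0.018,0,0,0,0,0],[0.18,-0.021,0,0,0,0,0]]'
python3 -m inch '[[0.18,-0.003,0,0,0,0,0],[0.18,-0.006,0,0,0,0,0],[0.18,-0.009,0,0,0,0,0],[0.18,-0.012,0,0,0,0,0],[0.18,-0.015,0,0,0,0,0]]'
python3 to.py 504.7 -8 46 107
```

```text
clock: 2.0
eef_pos: [456.2, 137.2, 44.7]
ee_rot: [-1.857, -2.529, 0.005]
ft_force: [-1.0, 0.2, -0.0]
width: 70.3
grasp_force: 0.0
clock: 2.62
eef_pos: [465.4, 116.2, 46.4]
ee_rot: [1.862, 2.53, 0.0]
ft_force: [0.0, 0.5, -0.7]
width: 70.1
grasp_force: 0.0
clock: 3.25
eef_pos: [469.5, 102.1, 46.2]
ee_rot: [-1.861, -2.531, -0.0]
ft_force: [-0.3, 2.1, 0.9]
width: 70.0
grasp_force: 0.7
shift [-115.6    0.8    0.2] turn 0.3 pos [469.5 102.1  46.2] yaw 107.3 q [ 0.06  0.44 -0.62  0.52  0.    1.33] F [-0.3  2.1  0.9] w 70.0 t 3.25
```

Run:
```python
from h import *
a=get_image("scene")
cv2.imwrite("pics/s1.png",cv2.resize(a["image"][130:250,160:320],None,fx=4,fy=4,interpolation=cv2.INTER_CUBIC)[:,:,::-1])
```

```text
(no output)
```

View pics/s1.png

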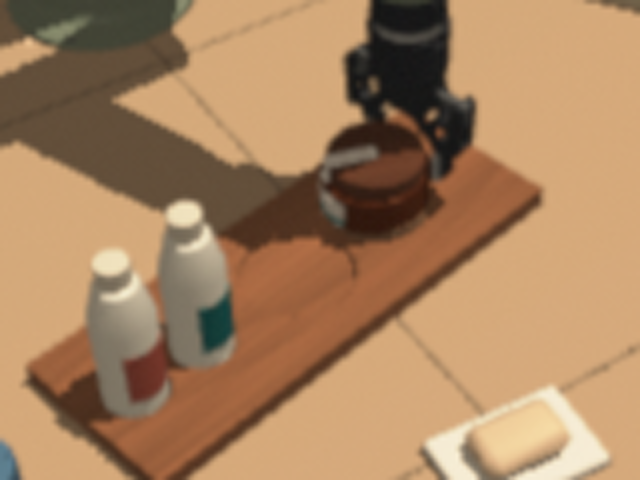

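The fingers are cradling the jar's rear at about 2 N. I'll push roughly 95 mm, then go more slowly.

```bash
A='' 
python3 -m inch '[[0.18,-0.003,0,0,0,0,0],[0.18,-0.007,0,0,0,0,0],[0.18,-0.011,0,0,0,0,0],[0.18,-0.015,0,0,0,0,0],[0.18,-0.019,0,0,0,0,0]]' | grep -E 'force|eef'
python3 -m inch '[[0.18,-0.004,0,0,0,0,0],[0.18,-0.008,0,0,0,0,0],[0.18,-0.012,0,0,0,0,0],[0.18,-0.016,0,0,0,0,0],[0.18,-0.02,0,0,0,0,0]]' | grep -E 'force|eef'
python3 -m inch '[[0.18,-0.004,0,0,0,0,0],[0.18,-0.008,0,0,0,0,0],[0.18,-0.012,0,0,0,0,0],[0.18,-0.016,0,0,0,0,0],[0.18,-0.02,0,0,0,0,0]]' | grep -E 'force|eef'
python3 -m inch '[[0.18,-0.004,0,0,0,0,0],[0.18,-0.008,0,0,0,0,0],[0.18,-0.012,0,0,0,0,0],[0.18,-0.016,0,0,0,0,0],[0.18,-0.02,0,0,0,0,0]]' | grep -E 'force|eef'
python3 -m inch '[[0.18,-0.003,0,0,0,0,0],[0.18,-0.006,0,0,0,0,0],[0.18,-0.009,0,0,0,0,0],[0.18,-0.012,0,0,0,0,0],[0.18,-0.015,0,0,0,0,0]]' | grep -E 'force|eef'
python3 to.py 504.7 -8 46 107
cat > see.py <<'E'
# lid + strip from the top camera: colours -> lid centre, strip direction
import sys
from h import *
g=get_image("top"); z=float(sys.argv[1]); h=cv2.cvtColor(g["image"],cv2.COLOR_RGB2HSV)
c0=proj(g,[[float(sys.argv[2]),float(sys.argv[3]),z]])[0]
roi=np.zeros((384,512),np.uint8);cv2.circle(roi,tuple(int(round(v)) for v in c0),22,1,-1)
m=(h[...,1]<100)&(h[...,2]>120)&(roi>0); n,l,st,ce=cv2.connectedComponentsWithStats(m.astype(np.uint8))
k=1+st[1:,4].argmax(); ys,xs=np.nonzero(l==k); P=ray(g,np.c_[xs,ys],z)[:,:2]
(c,sz,an)=cv2.minAreaRect(P.astype(np.float32)); b=cv2.boxPoints((c,sz,an)); print("strip n",len(P),"mid",np.round(c,1),"size",np.round(sz,1))
e=[(b[i]+b[(i+1)%4])/2 for i in range(4)]; e=e[::2] if np.linalg.norm(e[0]-e[2])>np.linalg.norm(e[1]-e[3]) else e[1::2]
e.sort(key=lambda p:np.hypot(*(p-np.array([float(sys.argv[2]),float(sys.argv[3])])))); d=e[1]-e[0]; print("inner",e[0].round(1),"outer",e[1].round(1),"yaw rel tray",np.degrees(np.arctan2(d[1],d[0])).round(1)-11.9)
cv2.imwrite(sys.argv[4],cv2.resize(g["image"][155:260,190:375],None,fx=4,fy=4,interpolation=cv2.INTER_CUBIC)[:,:,::-1])
E
python3 see.py 88 513 -36 pics/t2.png
```

```text
eef_pos: [475.4, 83.7, 46.2]
ft_force: [0.4, 1.1, -0.5]
grasp_force: 0.7
eef_pos: [481.3, 64.6, 46.3]
ft_force: [-1.3, 0.9, -0.7]
grasp_force: 0.7
eef_pos: [487.3, 45.5, 46.3]
ft_force: [-1.0, 1.1, 0.6]
grasp_force: 0.7
eef_pos: [493.3, 26.4, 46.3]
ft_force: [0.1, 1.6, 0.2]
grasp_force: 0.7
eef_pos: [497.9, 12.3, 46.4]
ft_force: [-1.2, 1.3, 3.0]
grasp_force: 1.4
shift [-21.4   0.5   0.4] turn 0.3 pos [497.9  12.3  46.4] yaw 107.3 q [-0.12  0.46 -0.57  0.54  0.    1.14] F [-1.2  1.3  3. ] w 70.1 t 6.425
strip n 7 mid [548.7 -64.9] size [19.7  2.6]
inner [539.8 -69.1] outer [557.7 -60.8] yaw rel tray 13.0
```

View pics/t2.png

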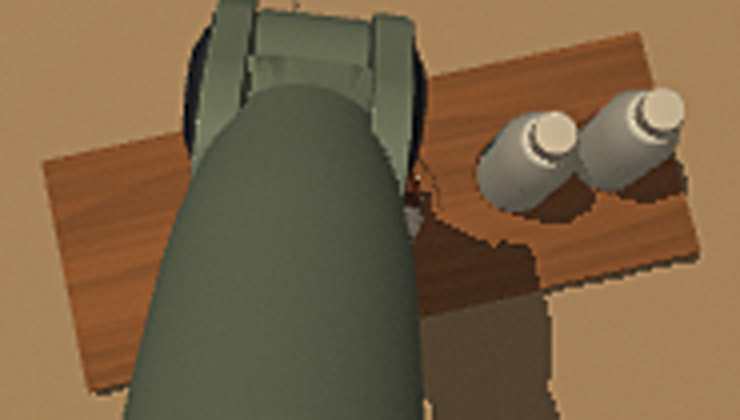

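The arm now hides the jar from the top camera. I'll creep the last 20 mm, watching the force.

```bash
python3 -m inch '[[0.18,-0.002,0,0,0,0,0],[0.18,-0.004,0,0,0,0,0],[0.18,-0.006,0,0,0,0,0]]' | grep -E 'force|eef'
python3 -m inch '[[0.18,-0.002,0,0,0,0,0],[0.18,-0.004,0,0,0,0,0],[0.18,-0.006,0,0,0,0,0]]' | grep -E 'force|eef'
python3 -m inch '[[0.18,-0.001,0,0,0,0,0],[0.18,-0.002,0,0,0,0,0],[0.18,-0.003,0,0,0,0,0]]' | grep -E 'force|eef'
python3 to.py 504.7 -8 46 107
python3 - <<'E'
from h import *
a=get_image("scene");im=a["image"]
q=proj(a,[[519.3,-56,82],[519.3,-56,88]]);print((q-[160,130])*4)
cv2.imwrite("pics/s2.png",cv2.resize(im[130:250,160:320],None,fx=4,fy=4,interpolation=cv2.INTER_CUBIC)[:,:,::-1])
E
```

```text
eef_pos: [499.2, 6.6, 46.1]
ft_force: [-1.1, 0.2, -1.1]
grasp_force: 0.5
eef_pos: [501.1, 0.8, 46.2]
ft_force: [-0.8, 1.2, -1.2]
grasp_force: 0.6
eef_pos: [502.1, -2.0, 46.3]
ft_force: [0.1, 0.7, -0.4]
grasp_force: 0.5
shift [-6.5  0.7  0.3] turn 0.3 pos [502.1  -2.   46.3] yaw 107.3 q [-0.15  0.47 -0.56  0.54 -0.    1.12] F [ 0.1  0.7 -0.4] w 70.3 t 7.6
[[289.04841937 223.53036661]
 [288.67602585 218.69061317]]
```

View pics/s2.png

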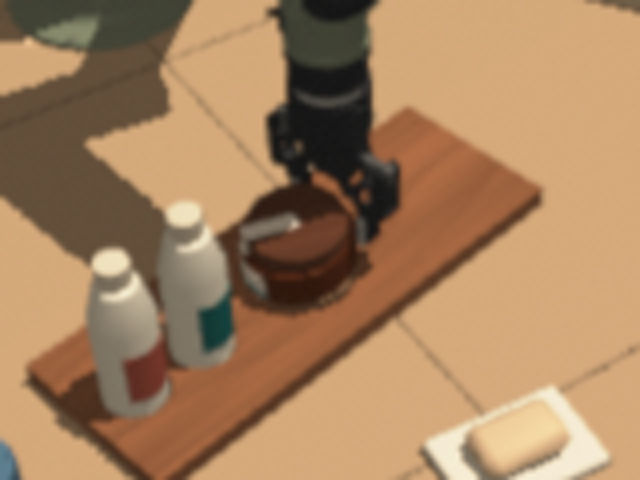

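The scene crop shows the lid centre at about (296,218), against a target of (289,222). About 5-6 mm remain.

```bash
for i in 1; do
python3 -m inch '[[0.18,-0.001,0,0,0,0,0],[0.18,-0.002,0,0,0,0,0]]' | grep -E 'force|eef'
python3 -m inch '[[0.18,-0.001,0,0,0,0,0],[0.18,-0.001,0,0,0,0,0]]' | grep -E 'force|eef'
python3 -m inch '[[0.18,-0.001,0,0,0,0,0],[0.18,-0.001,0,0,0,0,0]]' | grep -E 'force|eef'
python3 -m inch '[[0.18,-0.001,0,0,0,0,0],[0.18,-0.001,0,0,0,0,0]]' | grep -E 'force|eef'
done
python3 - <<'E'
from h import *
a=get_image("scene")
cv2.imwrite("pics/s3.png",cv2.resize(a["image"][165:225,205:285],None,fx=8,fy=8,interpolation=cv2.INTER_CUBIC)[:,:,::-1])
print((proj(a,[[519.3,-56,82],[519.3,-56,88]])-[205,165])*8)
E
```

```text
eef_pos: [502.7, -3.9, 46.3]
ft_force: [-1.5, 0.4, -0.1]
grasp_force: 0.5
eef_pos: [503.2, -5.0, 46.3]
ft_force: [-0.3, -0.2, -0.9]
grasp_force: 0.3
eef_pos: [503.5, -5.9, 46.4]
ft_force: [-0.0, -0.7, -1.2]
grasp_force: 0.2
eef_pos: [503.6, -6.8, 46.3]
ft_force: [0.4, -0.2, -0.2]
grasp_force: 0.3
[[218.09683875 167.06073323]
 [217.35205171 157.38122634]]
```

```bash
python3 -m inch '[[0.18,-0.001,0,0,0,0,0],[0.18,-0.001,0,0,0,0,0]]' | grep -E 'force|eef'
python3 -m inch '[[0.18,-0.001,0,0,0,0,0],[0.18,-0.001,0,0,0,0,0]]' | grep -E 'force|eef'
python3 -m inch '[[0.18,-0.001,0,0,0,0,0],[0.18,-0.001,0,0,0,0,0]]' | grep -E 'force|eef'
python3 - <<'E'
from h import *
a=get_image("scene")
cv2.imwrite("pics/s4.png",cv2.resize(a["image"][165:225,205:285],None,fx=8,fy=8,interpolation=cv2.INTER_CUBIC)[:,:,::-1])
E
```

```text
eef_pos: [503.9, -7.6, 46.3]
ft_force: [-1.5, 1.2, -0.4]
grasp_force: 0.7
eef_pos: [504.3, -8.7, 46.3]
ft_force: [-0.4, 1.4, 0.0]
grasp_force: 0.7
eef_pos: [504.6, -9.6, 46.3]
ft_force: [-1.5, 1.6, 0.7]
grasp_force: 0.8
```

View pics/s4.png

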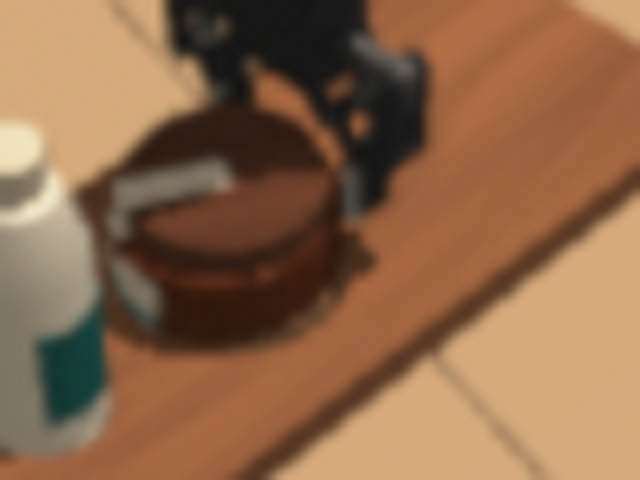

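The strip's inner end is at (229,172) in the crop. Seated, it should be near (218,167), and the strip overshoots the lid centre by about 5 mm, so the jar is about home. A gentle further push should meet the recess wall if it has dropped.

```bash
python3 -m inch '[[0.18,-0.001,0,0,0,0,0],[0.18,-0.001,0,0,0,0,0]]' | grep -E 'force|eef'
python3 -m inch '[[0.18,-0.001,0,0,0,0,0],[0.18,-0.001,0,0,0,0,0]]' | grep -E 'force|eef'
python3 -m inch '[[0.18,-0.001,0,0,0,0,0],[0.18,-0.001,0,0,0,0,0]]' | grep -E 'force|eef'
python3 to.py 504.7 -8 46 107
```

```text
eef_pos: [504.6, -9.9, 46.3]
ft_force: [-2.1, 4.9, 1.1]
grasp_force: 2.2
eef_pos: [504.6, -10.0, 46.2]
ft_force: [-1.3, 8.4, 1.8]
grasp_force: 3.3
eef_pos: [504.6, -10.1, 46.2]
ft_force: [-2.1, 9.7, 4.2]
grasp_force: 4.5
shift [2.  0.7 0.2] turn 0.4 pos [504.6 -10.1  46.2] yaw 107.4 q [-0.17  0.47 -0.55  0.55  0.01  1.1 ] F [-2.1  9.7  4.2] w 69.8 t 10.25
```

It hit the wall: about 10 N with the jar stopped, after a dip in force where it dropped and then the play. I'll back off 1 mm and turn tool and jar together counter-clockwise about the recess axis.

```bash
python3 -m inch '[[0.18,0.001,0,0,0,0,0],[0.18,0.0008,-0.004,0,0,0,-5],[0.18,0.0003,-0.008,0,0,0,-10],[0.18,-0.0006,-0.012,0,0,0,-15],[0.18,-0.0018,-0.0158,0,0,0,-20]]' | grep -E 'force|eef'
python3 to.py 519 -56 46 107
python3 - <<'E'
from h import *
a=get_image("scene")
cv2.imwrite("pics/s5.png",cv2.resize(a["image"][165:225,205:285],None,fx=8,fy=8,interpolation=cv2.INTER_CUBIC)[:,:,::-1])
# strip on lid by colour
for f in("s4","s5"):
    im=cv2.imread(f"pics/{f}.png");h=cv2.cvtColor(im,cv2.COLOR_BGR2HSV)
    m=(h[...,1]<70)&(h[...,2]>110);m[:, :100]=0;m[:100]=0;m[:,330:]=0
    n,l,st,ce=cv2.connectedComponentsWithStats(m.astype(np.uint8));print(f,[(st[k].tolist(),ce[k].round().tolist()) for k in range(1,n) if st[k,4]>200])
E
```

```text
eef_pos: [489.6, -17.9, 46.1]
ft_force: [-3.0, 5.3, 3.6]
grasp_force: 3.2
shift [-48.1   0.1   0. ] turn 20.5 pos [489.6 -17.9  46.1] yaw 127.5 q [-0.19  0.45 -0.59  0.53  0.    0.73] F [-3.   5.3  3.6] w 70.4 t 10.875
s4 [([116, 165, 112, 43, 2159], [170.0, 184.0]), ([118, 265, 35, 41, 601], [136.0, 286.0])]
s5 [([123, 161, 105, 97, 3790], [171.0, 201.0]), ([125, 269, 67, 55, 1466], [161.0, 300.0])]
```

The jar is turning with the tool: the label blob moved from 136 to 161 in the crop. I'll continue.

```bash
python3 -m inch '[[0.18,-0.0002,-0.004,0,0,0,-5],[0.18,-0.0007,-0.008,0,0,0,-10],[0.18,-0.0016,-0.012,0,0,0,-15],[0.18,-0.0028,-0.0158,0,0,0,-20]]' | grep -E 'force|eef'
python3 to.py 519 -56 46 107
python3 -m inch '[[0.18,-0.0002,-0.004,0,0,0,-5],[0.18,-0.0007,-0.008,0,0,0,-10],[0.18,-0.0016,-0.012,0,0,0,-15],[0.18,-0.0028,-0.0158,0,0,0,-20]]' | grep -E 'force|eef'
python3 to.py 519 -56 46 107
```

```text
eef_pos: [478.6, -30.3, 46.1]
ft_force: [-3.8, 3.1, 3.8]
grasp_force: 2.8
shift [-47.9   0.1  -0. ] turn 40.5 pos [478.6 -30.3  46.1] yaw 147.5 q [-0.22  0.44 -0.62  0.52  0.    0.35] F [-3.8  3.1  3.8] w 70.3 t 11.425
eef_pos: [472.4, -45.7, 46.1]
ft_force: [-2.2, 1.9, 3.1]
grasp_force: 2.3
shift [-47.7   0.1  -0. ] turn 60.5 pos [472.4 -45.7  46.1] yaw 167.5 q [-0.25  0.43 -0.63  0.51 -0.   -0.03] F [-2.2  1.9  3.1] w 69.8 t 11.925
```

```bash
python3 -m inch '[[0.18,-0.001,0,0,0,0,0],[0.18,-0.0012,-0.004,0,0,0,-5],[0.18,-0.0017,-0.008,0,0,0,-10],[0.18,-0.0026,-0.0118,0,0,0,-15],[0.18,-0.0038,-0.0155,0,0,0,-20]]' | grep -E 'force|eef'
python3 to.py 519 -56 46 107
cat > lab.py <<'E'
# strip direction on the lid plane z=82 from the scene view, relative to the tray
from h import *
a=get_image("scene");h=cv2.cvtColor(a["image"],cv2.COLOR_RGB2HSV)
m=((h[...,1]<80)&(h[...,2]>105)).astype(np.uint8)
P=np.stack(np.meshgrid(np.arange(512),np.arange(384)),-1).reshape(-1,2);W=ray(a,P,82)[:,:2];r=np.hypot(*(W-[519.3,-56]).T)
k=(m.reshape(-1)>0)&(r<46);w=W[k]-[519.3,-56];print("n",k.sum(),"mean r",r[k].mean())
far=w[np.hypot(*w.T)>15].mean(0);print("yaw rel tray via centre",np.degrees(np.arctan2(far[1],far[0]))-11.9)
vx,vy,x0,y0=cv2.fitLine(w.astype(np.float32),cv2.DIST_L2,0,.01,.01).ravel();print("line yaw rel",(np.degrees(np.arctan2(vy,vx))-11.9)%180, "min/max along",[(w@[vx,vy]).min(),(w@[vx,vy]).max()])
cv2.imwrite("pics/lab.png",cv2.resize(a["image"][165:225,205:285],None,fx=8,fy=8,interpolation=cv2.INTER_CUBIC)[:,:,::-1])
E
python3 lab.py
```

```text
eef_pos: [472.3, -61.9, 45.9]
ft_force: [-5.1, 2.1, 3.1]
grasp_force: 3.0
shift [-47.   -0.1  -0.2] turn 80.4 pos [472.3 -61.9  45.9] yaw -172.6 q [-0.28  0.43 -0.62  0.52 -0.   -0.41] F [-5.1  2.1  3.1] w 70.4 t 12.55
n 49 mean r 23.844875316918582
yaw rel tray via centre -32.9771802987022
line yaw rel 143.61618 min/max along [np.float64(-0.1718209912230104), np.float64(45.72248034409355)]
```

The label is now at about -35°, matching the 80° turned. The bottle is close to where further turning would take the tool, so I'll back off 20 mm, swing back 45° and take a second stroke.

```bash
python3 -m inch '[[0.18,0.01,0,0,0,0,0],[0.18,0.02,0,0,0,0,0]]' | grep -E 'force|eef'
python3 -m inch '[[0.18,-0.001,0.0115,0,0,0,10],[0.18,-0.004,0.0225,0,0,0,20],[0.18,-0.0088,0.033,0,0,0,30],[0.18,-0.0154,0.0422,0,0,0,40],[0.18,-0.0192,0.0464,0,0,0,45]]' | grep -E 'force|eef'
python3 -m inch '[[0.18,-0.007,0,0,0,0,0],[0.18,-0.013,0,0,0,0,0],[0.18,-0.015,0,0,0,0,0],[0.18,-0.016,0,0,0,0,0],[0.18,-0.017,0,0,0,0,0]]' | grep -E 'force|eef'
python3 to.py 519 -56 46 107
python3 lab.py
```

```text
eef_pos: [454.3, -64.5, 46.4]
ft_force: [-0.2, 0.2, 1.0]
grasp_force: 0.0
eef_pos: [467.6, -15.4, 46.5]
ft_force: [2.0, -0.9, -0.4]
grasp_force: 0.0
eef_pos: [478.7, -25.5, 45.9]
ft_force: [-5.9, 2.8, 5.4]
grasp_force: 3.1
shift [-50.5   0.5  -0.3] turn 35.3 pos [478.7 -25.5  45.9] yaw 142.3 q [-0.21  0.44 -0.62  0.52  0.    0.45] F [-5.9  2.8  5.4] w 70.1 t 14.1
n 49 mean r 23.844875316918582
yaw rel tray via centre -32.9771802987022
line yaw rel 143.61618 min/max along [np.float64(-0.1718209912230104), np.float64(45.72248034409355)]
```

```bash
python3 -m inch '[[0.18,-0.0002,-0.0042,0,0,0,-5],[0.18,-0.0007,-0.0084,0,0,0,-10],[0.18,-0.0017,-0.0126,0,0,0,-15],[0.18,-0.0029,-0.0166,0,0,0,-20]]' | grep -E 'force|eef'
python3 -m inch '[[0.18,-0.0002,-0.0042,0,0,0,-5],[0.18,-0.0007,-0.0084,0,0,0,-10],[0.18,-0.0017,-0.0126,0,0,0,-15]]' | grep -E 'force|eef'
python3 to.py 519 -56 46 107
python3 lab.py
```

```text
eef_pos: [470.7, -40.9, 45.8]
ft_force: [-5.8, 1.7, 3.2]
grasp_force: 2.5
eef_pos: [469.0, -53.9, 45.9]
ft_force: [-5.3, -0.7, 1.1]
grasp_force: 2.2
shift [-50.1   0.1  -0.3] turn 70.5 pos [469.  -53.9  45.9] yaw 177.5 q [-0.27  0.43 -0.64  0.51 -0.   -0.23] F [-5.3 -0.7  1.1] w 70.2 t 15.025
n 47 mean r 24.964803448366986
yaw rel tray via centre 0.13120454988005292
line yaw rel 171.54135 min/max along [np.float64(0.09928574827034212), np.float64(45.54353659646244)]
```

Line fit and centre estimates give between 0 and -8°. I'll let go, clear the view and check from the top.

```bash
python3 -m inch '[[0.18,0.004,0,0,0,0,0],[0.18,0.015,0,0,0,0,0],[0.18,0.03,0,0,0,0,0],[0.18,0.03,0,-0.05,0,0,0],[0.18,0.03,0,-0.1,0,0,0]]' | grep -E 'force|eef'
python3 -m inch '[[0.18,0,0.05,-0.03,0,0,0],[0.18,0,0.1,-0.05,0,0,0],[0.18,0,0.15,-0.05,0,0,0],[0.18,0,0.2,-0.05,0,0,0],[0.18,0,0.25,-0.05,0,0,0]]' | grep -E 'force|eef'
python3 see.py 82 519.3 -56 pics/t3.png; python3 lab.py
```

```text
eef_pos: [439.1, -51.5, 146.9]
ft_force: [0.8, -0.1, -0.8]
grasp_force: 0.0
eef_pos: [451.6, 199.2, 196.4]
ft_force: [-0.2, 0.3, -0.5]
grasp_force: 0.0
strip n 102 mid [545.8 -52.3] size [50.9 18. ]
inner [520.6 -56.2] outer [570.9 -48.3] yaw rel tray -3.0
n 48 mean r 24.908503964380117
yaw rel tray via centre 1.786102181998709
line yaw rel 172.88034 min/max along [np.float64(0.27277574304915736), np.float64(45.561007158178214)]
```

View pics/t3.png

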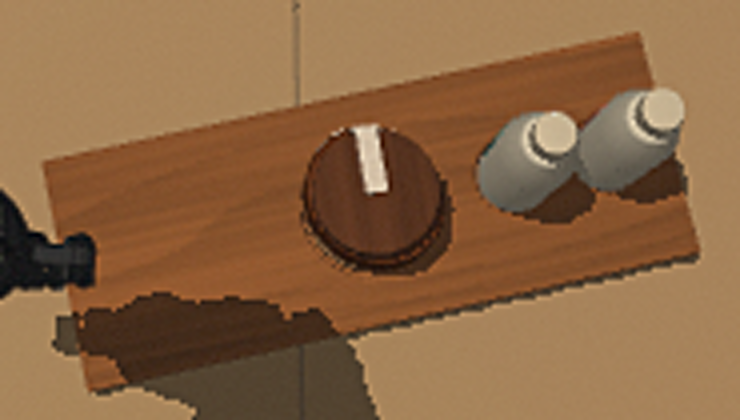

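The top view shows the jar centred in its recess (inner strip end at (521,-56), recess at (519,-56)). The label is about -3° off the front, and nothing else has moved.

```bash
python3 -m inch '[[0.18,0,0,0,0,0,0],[0.18,0,0,0,0,0,0]]' | grep -E 'clock|force'
python3 -c "
from bench import *
print(job_done())"
```

```text
clock: 16.68
ft_force: [-0.1, -0.8, -0.2]
grasp_force: 0.0
the job is handed in; nothing more can be done
None
```

The jar is in its recess with its label about 3° off the front by the last top view. The robot has let go and the job was handed in at about 17 s; no pass/fail verdict came back.

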